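# Bring the tall cup under the feeder and open its gate

## Robot

A 7-joint arm with a two-finger parallel gripper is mounted at the origin on the work surface. World frame = base frame: x ahead of the robot, y to its left, z up, the work surface at z = 0. Lengths are in m, angles in rad, forces in N, time in s.
With the tool pointing down it reaches from about 0.4 to 0.85 m from the base axis. Payload 10.4 kg.
Tool frame: the origin (TCP) lies midway between the tips of the shut fingers; the grasp point (between the pads) lies 19 mm behind it (manip.pinch_z is the distance from the TCP to the grasp point, in m); y points along the fingers, x is the direction in which the jaws open and shut, and the axes are right-handed (so a half turn about y gives the same grasp; the last joint's range is limited). The gripper opens to 85 mm and grips with 20 to 120 N. Pads are 22 mm wide; open, the fingers measure 114 mm over their backs; the gripper's body (76 mm by 85 mm) begins 54 mm behind the grasp point. The pads swing forward as they close: fully open they stand 13 mm farther back than shut.
Start: joints at [1.193, 0.332, -0.065, 1.46, 0.022, 1.35, -0.088], TCP at [0.217, -0.586, 0.231] pointing down, gripper open.
Joint ranges: [-2.6, 2.6], [-0.5, 2.12], [-1.47, 1.34], [0.16, 2.42], [-1.27, 4.41], [0.06, 2.06], [-2.6, 2.6]. Speed limits (rad/s): [2.22, 2.22, 2.79, 2.79, 3.14, 3.14, 3.14].

## Interface

Orientations are given as a unit quaternion [x, y, z, w].
In Python, from workcell import manip gives the robot as it stands.
- The arm moves only by the shell command python3 -m pendant 'ROWS' [OPENING] [FORCE]. ROWS is a JSON object of lists of equal length, an entry for each row: "offset": the shift along the tool's x, y, z scaled (see below), a list of three; "turn": the turn, a rotation vector about the tool's x, y, z scaled (see below), a list of three. A call has 1 to 12 rows; each row is the pose to reach, as a shift and turn from the pose measured when the call began, along the tool's axes at that moment; what a row does not reach only later rows make up. The controller multiplies each number of a shift by 200 mm and each number of a turn by 45 degrees. A row lasts 1/8 s, in which the tool goes at most 62.5 mm and 10.7 degrees, less where a joint would pass 70% of its speed; a pose out of reach is approached as far as the arm can. A call with a number of a shift or a turn outside -1 to 1 is refused whole. A call with a gripper value outside its range is refused whole. OPENING is the opening in per cent of the stroke, from 0 (shut) to 100 (fully open), set as the call begins (- or left out, the last holds). The fingers move at their own pace and stop on an object; FORCE is the grip in N (left out, the last holds). Time passes only in rows, so rows that repeat a pose let the fingers close. It gives the time, the measured TCP pose, the force and the opening at its end, in the units of the state.
- manip.get_obs(): the state, without advancing time (a new reading comes with each control period).
- manip.camera(name): name is "scene" or "top" or "wrist"; returns (picture, depth): 400x640x3 uint8, red, green, blue; 400x640 float32, m along the optical axis (not along the pixel's ray), 0 where there is no reading.
- manip.camera_model(name): a dict with "intrinsics" (3x3 intrinsics, pixels), "k1" (the pictures are not rectified: a ray, as slopes to the right and down, at radius r is drawn at 1 + k1 r^2 times it, then the intrinsics apply), "R" (3x3) and "t" (3): a world point X has camera coordinates R X + t; the wrist camera has in their place "tool_from_camera" (4x4, takes a point from camera to tool coordinates, whose origin is the TCP and whose axes are the tool frame's). Camera axes: x right, y down, z forward; pixel columns grow to the right and rows downward; lengths in m; the calibration is good to about 2 mm. A picture is of the moment at which its call begins: read the wrist's pose just before it. camera_model takes no time and is no camera call.
- manip.hand_in(): hands the job in, once; it reports no verdict.
The state is a dict: "clock": time; "joint_pos": joint angles; "joint_velocities": joint speeds; "tau": joint torques, N m; "position": TCP position; "ee_rot": TCP orientation; "ft_force": force on the tool from outside, world axes, zero at the start; "torque": the same for the moment, N m; "grip_width": opening from 0.0 (shut) to 1.0 (fully open).
Only numpy, scipy, OpenCV 4.12 (cv2) and the standard library are available. Lean on these libraries where they do the work, as an engineer would, in place of code of your own. Each camera call takes 0.05 s, during which the arm holds its last target. There are 200 camera calls.

## Task

Turn the cup carousel by gently pushing on the arms at the top of its hub with a finger, either way round, until the tall steel cup stands centred under the feeder's spout. Only then push the gate lever on top of the feeder's column round to its open stop, anticlockwise seen from above, and leave it there. Grasp and lift nothing, do not touch the cups, and leave the other things on the bench where they are.

Things in the scene. Friction and masses are not known exactly. Their poses are not given: they have to be found in the camera images.
- carousel: The turning wheel of the carousel. Origin on its upright turning axis at bench height, z up. Four level steel arms stick out from the top of its hub along its +x, +y, -x and -y. Four pockets with cups lie lower, midway between the arms (45, 135, 225, 315 degrees), 110 mm from the axis, collar tops at 49 mm. Turns without end either way; friction about 0.12 N m, no spring or detent.
- spoke_end (a point): Centre of the 18 mm black ball at the end of the carousel arm along +x, 82 mm from the turning axis, 155 mm above the bench; the other three arms are alike. The arms are round, 12 mm thick. The hub post is 26 mm across, its top 183 mm above the bench.
- tall_cup_mid (a point): Centre, half-way up, of the tall steel cup: 55 mm across, 85 mm tall, loose in a pocket with 1.5 mm play, rim 120 mm above the bench.
- spout (a point): Centre of the mouth of the feeder's downward spout (22 mm across), 135 mm above the bench and 110 mm from the carousel's axis. The hopper above it is 72 mm across, its top at 249 mm; behind it a boom leads to the column, 195 mm from the carousel's axis in the same direction.
- lever_pivot (a point): Point on the upright axis of the gate lever, at mid-height of its bar (250 mm above the bench), on the feeder's column (column head 60 x 60 mm, its top 235 mm above the bench).
- lever_tip (a point): Centre of the 20 mm black ball at the free end of the gate lever, 95 mm from the pivot and at the same height. The bar between is 12 x 12 mm steel; it is free underneath beyond the column head.
- gate_lever (a joint): Angle of the gate lever, rad, anticlockwise seen from above: 0 shut (pointing 70 degrees clockwise of the outward direction from the carousel's axis to the column), 1.4 open, against its stop (10 degrees anticlockwise of the outward direction). It stays where it is left: friction about 0.1 N m.
- short_cup_a_mid (a point): Centre, half-way up, of a short steel cup: 55 mm across, 50 mm tall, loose in another pocket.
- short_cup_a: The same short cup, origin at its underside.
- short_cup_b_mid (a point): Centre, half-way up, of a short steel cup: 55 mm across, 50 mm tall, loose in another pocket.
- short_cup_b: The same short cup, origin at its underside.
- short_cup_c_mid (a point): Centre, half-way up, of a short steel cup: 55 mm across, 50 mm tall, loose in another pocket.
- short_cup_c: The same short cup, origin at its underside.
- tall_cup: The tall cup, origin at its underside.
- weight: Bystander: steel calibration weight, 38 mm across, 60 mm tall, stands loose beside the carousel.
- sample_jar: Bystander: white jar, 44 mm across, 60 mm tall, stands loose beside the carousel.
- brush: Bystander: loose brush lying on the right.
- spatula: Bystander: loose spatula lying on the left.
- sieve_ring: Bystander: open steel sieve ring, 200 mm across, 50 mm tall, loose, at the far left.
- sieve_lid: Bystander: clear round lid with a knob, 190 mm across, 32 mm tall, loose, at the far right.
- bottle: Bystander: white bottle, 60 mm across, 150 mm tall, loose, beyond the feeder.
Not all that is in view belongs to the job. What is shaped like the tall_cup but green is not meant.

How it is judged:
By the outcome, as a careful person would: the job done as asked, in the order asked, and still so for the second after the job is handed in, with the robot touching nothing.
It also fails if it takes over 72 s, if anything falls off the work surface, if the arm or the gripper's body presses on something with over 40 N, if the wrist force passes 120 N, or if a joint passes its speed limit or range.

## Working session

There is one attempt and no reset: what is moved stays moved. The work goes in short steps, Python scripts to look and compute and a shell command to move; the robot and the scene stay as the last step left them, time stands still between calls to the robot, and variables do not carry over. Pictures are saved under pics/ and viewed, about 8 in all and at most 12, crops included, and the job is handed in when it is done.

```bash
mkdir -p pics; ls; python3 - <<'E'
from workcell import manip
import cv2,numpy as np
np.set_printoptions(precision=4,suppress=True)
o=manip.get_obs(); print(o['clock'],o['position'],o['ee_rot'])
for n in('scene','top'):
    p,d=manip.camera(n); np.savez('pics/'+n+'0.npz',p=p,d=d)
    cv2.imwrite(f'pics/{n}0.png',p[:,:,::-1]); m=manip.camera_model(n); print(n,m)
print(manip.camera_model('wrist'))
E
```

```text
pics
0.0 [ 0.217  -0.5857  0.2305] [-0.5801  0.4044 -0.4035  0.5807]
scene {'intrinsics': array([[392.534 ,   0.    , 322.9746],
       [  0.    , 392.534 , 199.5158],
       [  0.    ,   0.    ,   1.    ]]), 'k1': 0.0315895363600476, 'R': array([[ 0.7833,  0.6216,  0.0118],
       [ 0.3581, -0.4356, -0.8258],
       [-0.5082,  0.6511, -0.5638]]), 't': array([-0.4188, -0.0796,  1.3112])}
top {'intrinsics': array([[447.3339,   0.    , 316.8666],
       [  0.    , 447.3339, 206.7057],
       [  0.    ,   0.    ,   1.    ]]), 'k1': -0.12035673227800851, 'R': array([[-0.0049, -0.9998, -0.021 ],
       [-0.9992,  0.0057, -0.04  ],
       [ 0.0401,  0.0208, -0.999 ]]), 't': array([0.0182, 0.5181, 1.3428])}
{'intrinsics': array([[334.5441,   0.    , 320.5669],
       [  0.    , 334.5441, 203.5936],
       [  0.    ,   0.    ,   1.    ]]), 'k1': -0.05759129470020656, 'tool_from_camera': array([[ 1.    ,  0.0005, -0.0014, -0.0003],
       [ 0.0015, -0.3268,  0.9451, -0.1412],
       [-0.    , -0.9451, -0.3268,  0.0842],
       [ 0.    ,  0.    ,  0.    ,  1.    ]])}
```

View pics/scene0.png

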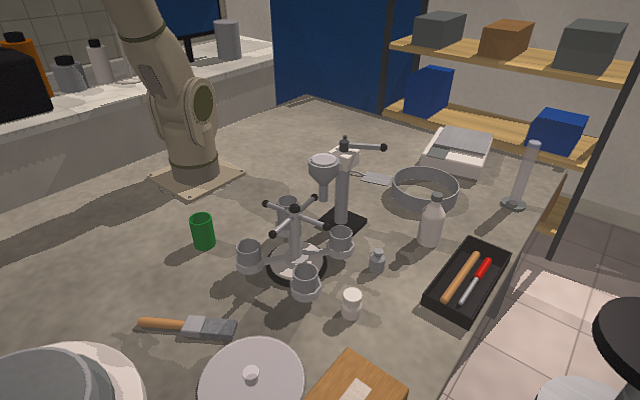

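View pics/top0.png

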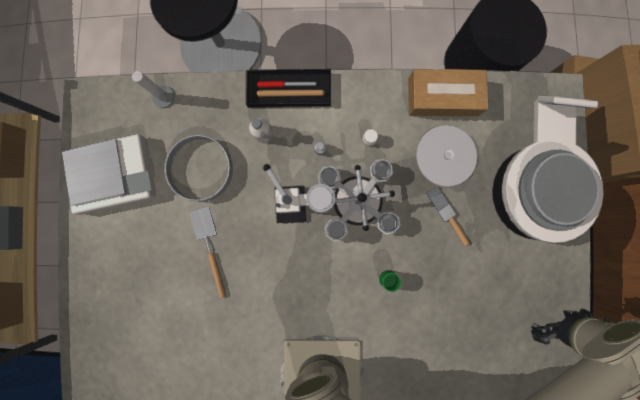

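```bash
cat > h.py <<'E'
import numpy as np,cv2
from workcell import manip
from scipy.spatial.transform import Rotation as Ro
np.set_printoptions(precision=4,suppress=True)
def slopes(m,uv):
    K=m['intrinsics'];q=(np.atleast_2d(uv)-K[:2,2])/K[0,0];s=q.copy()
    for _ in range(10): s=q/(1+m['k1']*(s**2).sum(1,keepdims=True))
    return np.c_[s,np.ones(len(s))]
def pose(n,o=None):
    m=manip.camera_model(n)
    if n=='wrist':
        T=m['tool_from_camera'];R=Ro.from_quat(o['ee_rot']).as_matrix()
        return m,R@T[:3,:3],R@T[:3,3]+o['position']
    return m,m['R'].T,-m['R'].T@m['t']
def onplane(n,uv,z,o=None):
    m,R,c=pose(n,o);d=slopes(m,uv)@R.T
    return c+d*((z-c[2])/d[:,2])[:,None]
def cloud(n,dep,o=None):
    m,R,c=pose(n,o);v,u=np.nonzero(dep>0)
    return np.c_[u,v],c+(slopes(m,np.c_[u,v].astype(float))*dep[v,u][:,None])@R.T
E
python3 - <<'E'
from h import *
print(Ro.from_quat(manip.get_obs()['ee_rot']).as_matrix())
f=np.load('pics/top0.npz');P,D=f['p'],f['d']
uv,X=cloud('top',D)
Z=np.zeros(D.shape);Z[uv[:,1],uv[:,0]]=X[:,2]
def cl(lo,hi,box=(255,140,410,245)):
    x0,y0,x1,y1=box;m=((Z>lo)&(Z<hi)).astype(np.uint8);m[:y0]=0;m[y1:]=0;m[:,:x0]=0;m[:,x1:]=0
    n,l,s,c=cv2.connectedComponentsWithStats(m)
    for i in range(1,n):
        if s[i,4]>8: print(lo,hi,c[i],s[i],X[(l[uv[:,1],uv[:,0]]==i)].mean(0))
for a in((.05,.1),(.105,.13),(.14,.17),(.173,.195),(.24,.27)): cl(*a)
c=cv2.resize(P[145:245,245:415],None,fx=4.6,fy=4.6,interpolation=cv2.INTER_CUBIC)
cv2.imwrite('pics/crop1.png',c[:,:,::-1])
f=np.load('pics/scene0.npz');P=f['p']
c2=cv2.resize(P[130:310,220:400],None,fx=3.3,fy=3.3,interpolation=cv2.INTER_CUBIC)
cv2.imwrite('pics/crop2.png',c2[:,:,::-1])
E
```

```text
[[ 0.3475 -0.0005  0.9377]
 [-0.9377  0.0011  0.3475]
 [-0.0012 -1.     -0.    ]]
0.05 0.1 [370.5263 140.5263] [366 140  10   3  19] [ 0.7099 -0.1442  0.0598]
0.05 0.1 [319.451 145.549] [316 142   8   8  51] [0.6961 0.0059 0.0593]
0.05 0.1 [381.8456 168.4118] [372 159  21  20 136] [ 0.6256 -0.1746  0.0738]
0.05 0.1 [328.7525 174.5941] [319 166  21  20 101] [ 0.6081 -0.0207  0.0769]
0.05 0.1 [389.4219 222.2891] [378 212  22  22 128] [ 0.4696 -0.1947  0.0736]
0.105 0.13 [336.2222 229.7222] [327 220  19  20  72] [ 0.4496 -0.0403  0.1193]
0.14 0.17 [358.391  177.5263] [354 164   9  29 133] [ 0.5904 -0.1001  0.1595]
0.14 0.17 [380.9925 194.5   ] [367 190  28   9 134] [ 0.5442 -0.1606  0.1597]
0.14 0.17 [355.9143 208.951 ] [334 194  35  37 245] [ 0.5056 -0.0927  0.1595]
0.173 0.195 [361.7971 196.8261] [357 192  10  10  69] [ 0.537  -0.1072  0.1789]
0.24 0.27 [277.2346 185.0962] [264 164  27  41 260] [0.5628 0.1087 0.2567]
0.24 0.27 [320.0063 197.4222] [306 184  29  28 630] [0.5319 0.0026 0.2472]
0.24 0.27 [277.1176 204.5882] [275 203   5   4  17] [0.514  0.1086 0.2595]
```

View pics/crop1.png

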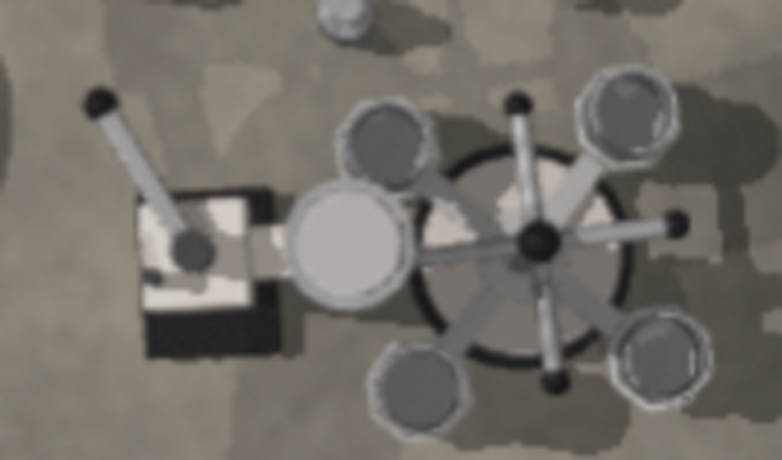

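View pics/crop2.png

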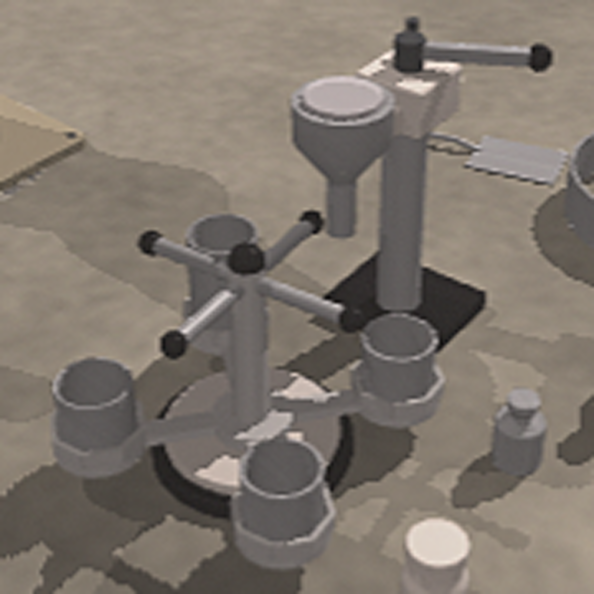

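```bash
cat > meas.py <<'E'
from h import *
import sys
def meas(P,D):
    uv,X=cloud('top',D);Z=np.zeros(D.shape);Z[uv[:,1],uv[:,0]]=X[:,2]
    def comps(m,lo,hi,amin):
        m=(m&(Z>lo)&(Z<hi)).astype(np.uint8);m[:,:250]=0;m[:,412:]=0;m[:145]=0;m[245:]=0
        n,l,s,c=cv2.connectedComponentsWithStats(m);return [(c[i],s[i,4]) for i in range(1,n) if s[i,4]>=amin]
    dark=P.max(2)<60
    out={}
    out['balls']=[np.r_[onplane('top',c,.155)[0],a] for c,a in comps(dark,.14,.172,6)]
    out['hub']=[np.r_[onplane('top',c,.183)[0],a] for c,a in comps(dark,.173,.2,20)]
    out['tip']=[np.r_[onplane('top',c,.25)[0],a] for c,a in comps(dark,.235,.285,6)]
    out['hopper']=[np.r_[onplane('top',c,.249)[0],a] for c,a in comps(P.max(2)>0,.236,.2545,300)]
    out['tallrim']=[np.r_[onplane('top',c,.12)[0],a] for c,a in comps(P.max(2)>0,.105,.13,20)]
    return out
if __name__=='__main__':
    f=sys.argv[1]
    if f=='new': P,D=manip.camera('top');cv2.imwrite('pics/top_%s.png'%sys.argv[2],P[:,:,::-1])
    else: q=np.load(f);P,D=q['p'],q['d']
    for k,v in meas(P,D).items(): print(k,*v)
E
python3 meas.py pics/top0.npz; python3 - <<'E'
from h import *
f=np.load('pics/top0.npz')
for r in(160,172): print(f['p'][r,262:272].max(1) if r==172 else f['p'][165:170,262:272].max(2))
b=onplane('top',[[357.4,167.4],[392.2,193.5],[365.4,227.6]],.155);print(b,(b[0]+b[2])/2)
print(onplane('top',[266.7,167.2],.25))
print(onplane('top',[[287,199.3]],.265))
E
```

```text
balls [ 0.6187 -0.0975  0.155  16.    ] [ 0.548  -0.1912  0.155  22.    ] [ 0.4545 -0.119   0.155  27.    ]
hub [ 0.5354 -0.1071  0.183  59.    ]
tip [ 0.6091  0.1368  0.25   26.    ]
hopper [  0.5317   0.0025   0.249  631.    ]
tallrim [ 0.4496 -0.0402  0.12   72.    ]
[[127 107  67  42  33  34  40  64 103 126]
 [120  90  48  38  32  28  26  37  81 119]
 [111  74  44  40  35  30  27  32  70 115]
 [111  71  40  37  32  30  36  59  87 119]
 [123  91  47  34  39  52  78 109 117 122]]
[132 132 132 130 130 147 157 156 155 143]
[[ 0.6185 -0.098   0.155 ]
 [ 0.547  -0.1916  0.155 ]
 [ 0.4553 -0.1182  0.155 ]] [ 0.5369 -0.1081  0.155 ]
[[0.6086 0.1359 0.25  ]]
[[0.5267 0.0836 0.265 ]]
```

Candidates in the top view are four carousel cups and the green cup. The cups at (328,176), (381,170) and (389,223) have rims at about 85 mm, so they are short. The cup at (336,230) has its rim at 119 mm and is steel, so it is the tall cup; the decoy at (390,281) is green and off the carousel. In the crop of the scene view the tall cup is at about (222,270), behind the hub. It needs a turn of about 49.6° clockwise. I'll push the arm at 277°, ball at about (392,193), towards the robot.

```bash
python3 -m pendant '{"offset":[[-0.1,0,0.2],[-0.2,0,0.4],[-0.3,0,0.6],[-0.4,0,0.75],[-0.445,0,0.8]],"turn":[[0,0,0],[0,0,0],[0,0,0],[0,0,0],[0,0,0]]}' 0 && python3 -m pendant '{"offset":[[-0.1,0,0.2],[-0.2,0,0.4],[-0.3,0,0.6],[-0.4,0,0.75],[-0.445,0,0.8]],"turn":[[0,0,0],[0,0,0],[0,0,0],[0,0,0],[0,0,0]]}' && python3 -m pendant '{"offset":[[-0.1,0,0.2],[-0.2,0,0.4],[-0.3,0,0.6],[-0.4,0,0.75],[-0.445,0,0.8],[-0.445,0,0.8]],"turn":[[0,0.1,0],[0,0.2,0],[0,0.289,0],[0,0.289,0],[0,0.289,0],[0,0.289,0]]}'
cat > goal.py <<'E'
from h import *
import sys
# goal.py x y z yaw_of_tool_z_deg
g=np.array([float(v) for v in sys.argv[1:4]]);yaw=np.radians(float(sys.argv[4]))
o=manip.get_obs();R=Ro.from_quat(o['ee_rot']).as_matrix()
zz=np.array([np.cos(yaw),np.sin(yaw),0]);yy=np.array([0,0,-1.]);G=np.c_[np.cross(yy,zz),yy,zz]
print('t',o['clock'],'pos',np.array(o['position']),'yaw',np.degrees(np.arctan2(R[1,2],R[0,2])),'F',np.array(o['ft_force']))
print('offset',R.T@(g-o['position'])/.2,'turn',Ro.from_matrix(R.T@G).as_rotvec()/np.radians(45))
E
python3 goal.py .5738 -.1688 .143 7.25
```

```text
clock: 0.72
position: [0.3376, -0.4448, 0.2305]
ee_rot: [-0.581, 0.403, -0.403, 0.581]
ft_force: [-0.7, 0.2, -0.1]
grip_width: -0.002
clock: 1.35
position: [0.4569, -0.3043, 0.2305]
ee_rot: [-0.581, 0.403, -0.402, 0.582]
ft_force: [-0.1, 0.1, -0.1]
grip_width: -0.004
clock: 2.1
position: [0.575, -0.1655, 0.2305]
ee_rot: [-0.532, 0.467, -0.465, 0.532]
ft_force: [-0.4, -0.8, 0.3]
grip_width: 0.0
t 2.1 pos [ 0.575  -0.1655  0.2305] yaw 7.595375312868692 F [-0.3983 -0.7502  0.2533]
offset [ 0.0162  0.4376 -0.0076] turn [ 0.0012  0.0077 -0.0025]
```

```bash
python3 -m pendant '{"offset":[[0.01,0.1,-0.01],[0.016,0.2,-0.01],[0.016,0.3,-0.01],[0.016,0.4,-0.01],[0.016,0.44,-0.01],[0.016,0.44,-0.01]],"turn":[[0,0,0],[0,0,0],[0,0.008,0],[0,0.008,0],[0,0.008,0],[0,0.008,0]]}'
cat > plan.py <<'E'
from h import *
import sys
# plan.py ax ay r side_mm z a0_deg a1.. : finger beside arm at angle a (side + = ccw side), flat face along n
ax,ay,r,s,z=[float(v) for v in sys.argv[1:6]];yo=float(sys.argv[6])
o=manip.get_obs();R=Ro.from_quat(o['ee_rot']).as_matrix()
print('t',o['clock'],'pos',np.array(o['position']),'yaw',np.degrees(np.arctan2(R[1,2],R[0,2])),'F',np.array(o['ft_force']))
for a in sys.argv[7:]:
    t=np.radians(float(a));g=np.array([ax+r*np.cos(t)-s*np.sin(t),ay+r*np.sin(t)+s*np.cos(t),z])
    y=t+np.radians(yo);zz=np.array([np.cos(y),np.sin(y),0]);yy=np.array([0,0,-1.]);G=np.c_[np.cross(yy,zz),yy,zz]
    print(a,g,'off',(R.T@(g-o['position'])/.2).round(3),'turn',(Ro.from_matrix(R.T@G).as_rotvec()/np.radians(45)).round(3))
E
python3 plan.py .5368 -.108 .065 .017 .143 90 277 271 265 259 253 247 241 235 232 230
python3 - <<'E'
from h import *
p,d=manip.camera('wrist');cv2.imwrite('pics/w1.png',p[:,:,::-1])
E
```

```text
clock: 2.85
position: [0.5727, -0.1701, 0.1424]
ee_rot: [0.53, -0.469, 0.467, -0.53]
ft_force: [0.9, 0.1, 1.1]
grip_width: -0.002
t 2.85 pos [ 0.5727 -0.1701  0.1424] yaw 7.141568412542807 F [0.9464 0.0761 1.0608]
277 [ 0.5616 -0.1704  0.143 ] off [-0.005 -0.003 -0.055] turn [ 0.002  0.003 -0.002]
271 [ 0.5549 -0.1727  0.143 ] off [ 0.002 -0.003 -0.09 ] turn [ 0.002  0.136 -0.002]
265 [ 0.5481 -0.1742  0.143 ] off [ 0.005 -0.003 -0.125] turn [ 0.002  0.27  -0.002]
259 [ 0.5411 -0.175   0.143 ] off [ 0.005 -0.003 -0.16 ] turn [ 0.003  0.403 -0.002]
253 [ 0.5341 -0.1751  0.143 ] off [ 0.001 -0.003 -0.195] turn [ 0.003  0.536 -0.002]
247 [ 0.5271 -0.1745  0.143 ] off [-0.007 -0.003 -0.229] turn [ 0.003  0.67  -0.002]
241 [ 0.5202 -0.1731  0.143 ] off [-0.018 -0.002 -0.262] turn [ 0.003  0.803 -0.001]
235 [ 0.5134 -0.171   0.143 ] off [-0.033 -0.002 -0.294] turn [ 0.003  0.936 -0.001]
232 [ 0.5102 -0.1697  0.143 ] off [-0.041 -0.002 -0.31 ] turn [ 0.003  1.003 -0.001]
230 [ 0.508  -0.1687  0.143 ] off [-0.047 -0.002 -0.32 ] turn [ 0.003  1.048 -0.001]
```

View pics/w1.png

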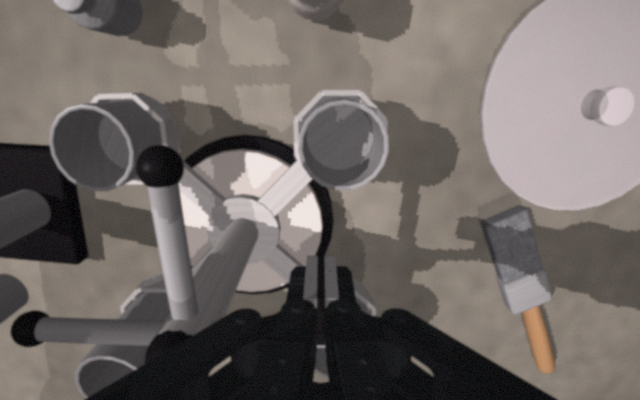

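The view from the wrist shows the shut fingers at about (322,275), with the pushed arm hidden behind the gripper. The other arms, ending in balls at (160,167) and (28,328), are clear of it. Now I push, stopping short.

```bash
python3 -m pendant '{"offset":[[-0.005,-0.003,-0.055],[0,-0.003,-0.073],[0.002,-0.003,-0.09],[0.004,-0.003,-0.113],[0.005,-0.003,-0.137],[0.005,-0.003,-0.16],[0.003,-0.003,-0.183],[0.001,-0.003,-0.195],[-0.003,-0.003,-0.212],[-0.007,-0.003,-0.229],[-0.012,-0.003,-0.246],[-0.018,-0.003,-0.262]],"turn":[[0,0.003,0],[0,0.07,0],[0,0.136,0],[0,0.225,0],[0,0.315,0],[0,0.403,0],[0,0.49,0],[0,0.536,0],[0,0.6,0],[0,0.67,0],[0,0.735,0],[0,0.803,0]]}'
python3 meas.py new a; python3 plan.py .5368 -.108 .065 .017 .143 90 241 237 234 232 230 229 228 227
```

```text
clock: 4.4
position: [0.521, -0.1731, 0.1446]
ee_rot: [-0.358, 0.609, -0.609, 0.359]
ft_force: [2.4, -0.8, 1.9]
grip_width: -0.0
balls [ 0.6093 -0.15    0.155  24.    ] [ 0.578  -0.0365  0.155  22.    ] [ 0.4663 -0.0665  0.155  22.    ]
hub [ 0.5361 -0.1071  0.183  58.    ]
tip [ 0.6088  0.137   0.25   27.    ] [ 0.5383 -0.1171  0.25    8.    ] [ 0.5293 -0.1355  0.25   12.    ]
hopper [  0.5316   0.0027   0.249  636.    ]
tallrim [ 0.4921 -0.0048  0.12   34.    ]
t 4.45 pos [ 0.5205 -0.173   0.1445] yaw -29.211045538207152 F [-0.0555 -0.0391 -0.6127]
241 [ 0.5202 -0.1731  0.143 ] off [ 0.001  0.007 -0.001] turn [ 0.    -0.005 -0.001]
237 [ 0.5157 -0.1718  0.143 ] off [ 0.007  0.007 -0.024] turn [ 0.     0.084 -0.001]
234 [ 0.5123 -0.1706  0.143 ] off [ 0.01   0.007 -0.042] turn [ 0.     0.151 -0.001]
232 [ 0.5102 -0.1697  0.143 ] off [ 0.011  0.007 -0.053] turn [ 0.     0.195 -0.001]
230 [ 0.508  -0.1687  0.143 ] off [ 0.012  0.007 -0.065] turn [ 0.     0.24  -0.001]
229 [ 0.507  -0.1682  0.143 ] off [ 0.012  0.007 -0.071] turn [ 0.     0.262 -0.001]
228 [ 0.5059 -0.1677  0.143 ] off [ 0.013  0.007 -0.077] turn [ 0.     0.284 -0.001]
227 [ 0.5049 -0.1671  0.143 ] off [ 0.013  0.007 -0.082] turn [ 0.     0.306 -0.001]
```

```bash
python3 -m pendant '{"offset":[[0.004,0.007,-0.012],[0.007,0.007,-0.024],[0.01,0.007,-0.036],[0.01,0.007,-0.045],[0.011,0.007,-0.053],[0.012,0.007,-0.058],[0.012,0.007,-0.062],[0.012,0.007,-0.065],[0.012,0.007,-0.067],[0.012,0.007,-0.068]],"turn":[[0,0.04,0],[0,0.084,0],[0,0.12,0],[0,0.16,0],[0,0.195,0],[0,0.22,0],[0,0.235,0],[0,0.24,0],[0,0.245,0],[0,0.25,0]]}'
python3 meas.py new b; python3 plan.py .5368 -.108 .065 .017 .143 90 230 229 228 227 226
```

```text
clock: 5.7
position: [0.5074, -0.1685, 0.1431]
ee_rot: [-0.296, 0.642, -0.642, 0.296]
ft_force: [1.8, -1.0, 1.6]
grip_width: -0.003
balls [ 0.5995 -0.1644  0.155  24.    ] [ 0.593  -0.0475  0.155  19.    ] [ 0.4766 -0.0526  0.155  23.    ]
hub [ 0.5356 -0.1061  0.183  60.    ]
tip [ 0.609   0.1367  0.25   28.    ] [ 0.5266 -0.1326  0.25    7.    ]
hopper [  0.5316   0.0026   0.249  638.    ]
tallrim
t 5.75 pos [ 0.5074 -0.1685  0.143 ] yaw -40.48614075441509 F [ 1.751  -2.1577  0.7858]
230 [ 0.508  -0.1687  0.143 ] off [-0.001  0.     0.003] turn [ 0.001 -0.011 -0.001]
229 [ 0.507  -0.1682  0.143 ] off [ 0.     0.    -0.002] turn [ 0.001  0.011 -0.001]
228 [ 0.5059 -0.1677  0.143 ] off [ 0.002  0.    -0.008] turn [ 0.001  0.034 -0.001]
227 [ 0.5049 -0.1671  0.143 ] off [ 0.003  0.    -0.014] turn [ 0.001  0.056 -0.001]
226 [ 0.5039 -0.1666  0.143 ] off [ 0.004  0.    -0.02 ] turn [ 0.001  0.078 -0.001]
```

```bash
python3 -m pendant '{"offset":[[0,0,0.05],[0,0,0.12],[0,0,0.15],[0,-0.2,0.15],[0,-0.4,0.15],[0,-0.6,0.15],[0,-0.8,0.15],[0,-0.84,0.15],[0,-0.84,0.15]],"turn":[[0,0,0],[0,0,0],[0,0,0],[0,0,0],[0,0,0],[0,0,0],[0,0,0],[0,0,0],[0,0,0]]}'
python3 meas.py new c
python3 - <<'E'
from h import *
from scipy.optimize import least_squares
p,d=manip.camera('scene');cv2.imwrite('pics/s1.png',p[:,:,::-1])
cv2.imwrite('pics/s1c.png',cv2.resize(p[130:310,220:400],None,fx=3.3,fy=3.3,interpolation=cv2.INTER_CUBIC)[:,:,::-1])
uv,X=cloud('scene',d)
def fit(m,r):
    Q=X[m,:2];s=least_squares(lambda c:np.hypot(*(Q-c).T)-r,Q.mean(0)+[-.005,.005],loss='soft_l1',f_scale=.002);return len(Q),s.x,np.abs(s.fun).mean()
near=np.hypot(X[:,0]-.5316,X[:,1]-.0026)
print('cup',fit((near<.045)&(X[:,2]>.06)&(X[:,2]<.112),.0275))
print('spout',fit((near<.03)&(X[:,2]>.138)&(X[:,2]<.165),.011))
print('hopper',fit((near<.05)&(X[:,2]>.215)&(X[:,2]<.243),.036))
E
python3 goal.py .6027 .0985 .31 -58.6
```

```text
clock: 6.88
position: [0.5303, -0.1882, 0.3107]
ee_rot: [-0.296, 0.642, -0.642, 0.296]
ft_force: [-0.3, 0.3, -0.9]
grip_width: 0.002
balls [ 0.5995 -0.1644  0.155  24.    ] [ 0.593  -0.0475  0.155  19.    ] [ 0.4813 -0.1701  0.155  25.    ] [ 0.4767 -0.0523  0.155  22.    ]
hub [ 0.536  -0.1065  0.183  53.    ]
tip [ 0.6091  0.137   0.25   27.    ]
hopper [  0.5317   0.0026   0.249  638.    ]
tallrim
cup (402, array([ 0.5317, -0.0012]), np.float64(0.0014925736188073227))
spout (86, array([ 0.5316, -0.0008]), np.float64(0.0007386032673705567))
hopper (327, array([ 0.5312, -0.0005]), np.float64(0.0010366243664520875))
t 6.975 pos [ 0.5298 -0.1881  0.3094] yaw -40.48624244677696 F [ 0.1096  0.2484 -0.492 ]
offset [-1.3264 -0.0012 -0.6529] turn [0.0033 0.4025 0.0006]
```

View pics/s1c.png

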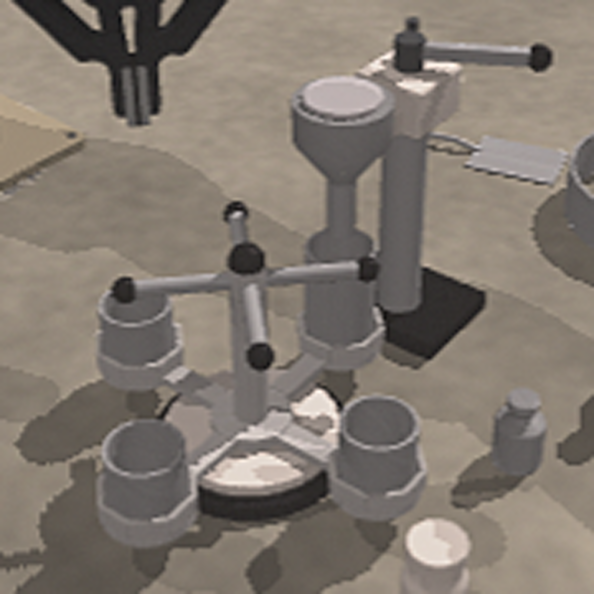

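The crop shows the tall cup at (340,300) directly under the spout at (341,215). The fits from the scene view agree: cup (0.5317, -0.0012), spout (0.5316, -0.0008). Next is the lever.

```bash
python3 -m pendant '{"offset":[[-0.13,0,-0.06],[-0.3,0,-0.15],[-0.48,0,-0.24],[-0.6,0,-0.3],[-0.663,0,-0.326]],"turn":[[0,0,0],[0,0,0],[0,0,0],[0,0,0],[0,0,0]]}' && python3 -m pendant '{"offset":[[-0.13,0,-0.06],[-0.3,0,-0.15],[-0.48,0,-0.24],[-0.6,0,-0.3],[-0.663,0,-0.326],[-0.663,0,-0.326]],"turn":[[0,0.1,0],[0,0.2,0],[0,0.3,0],[0,0.4,0],[0,0.4,0],[0,0.4,0]]}'
python3 goal.py .6027 .0985 .24 -58.6
```

```text
clock: 7.6
position: [0.5661, -0.0433, 0.3084]
ee_rot: [-0.298, 0.643, -0.641, 0.296]
ft_force: [0.2, 0.0, -0.1]
grip_width: -0.003
clock: 8.35
position: [0.5953, 0.0644, 0.2792]
ee_rot: [-0.227, 0.686, -0.666, 0.184]
ft_force: [-0.2, -0.3, -1.3]
grip_width: 0.001
t 8.35 pos [0.5953 0.0644 0.2792] yaw -56.23501675308961 F [-0.2058 -0.3079 -1.2972]
offset [-0.1351  0.1949 -0.1122] turn [0.0563 0.054  0.0646]
```

```bash
python3 - <<'E'
from h import *
o=manip.get_obs();print(np.array(o['joint_pos']));print(Ro.from_quat(o['ee_rot']).as_matrix())
E
```

```text
[-0.6201  0.3312  0.5852  1.427  -0.1945  1.5038 -2.5858]
[[-0.829  -0.0665  0.5552]
 [-0.557   0.0099 -0.8305]
 [ 0.0497 -0.9977 -0.0452]]
```

Joint 7 is at its limit, so I'll turn the tool 90° the other way and push with the back of a finger.

```bash
python3 plan.py .5278 .0868 .07 -.038 .30 0 -10 31.4
```

```text
t 8.35 pos [0.5953 0.0644 0.2792] yaw -56.23501675308961 F [-0.2058 -0.3079 -1.2972]
-10 [0.5901 0.0372 0.3   ] off [ 0.103 -0.103  0.094] turn [ 0.08  -1.026  0.037]
31.4 [0.6073 0.0908 0.3   ] off [-0.118 -0.106 -0.081] turn [ 0.094 -1.945  0.006]
```

```bash
python3 -m pendant '{"offset":[[0,-0.08,0],[0,-0.1,0],[0,-0.105,0],[0,-0.105,0],[0,-0.105,0],[0,-0.105,0]],"turn":[[0.08,-0.2,0.05],[0.08,-0.4,0.05],[0.08,-0.6,0.045],[0.08,-0.8,0.04],[0.08,-0.98,0.037],[0.08,-0.98,0.037]]}'
python3 plan.py .5278 .0868 .07 -.038 .30 0 31.4;python3 plan.py .5278 .0868 .07 -.038 .24 0 31.4
```

```text
clock: 9.1
position: [0.5967, 0.0632, 0.2996]
ee_rot: [0.445, -0.55, 0.551, -0.444]
ft_force: [-0.7, 0.1, -0.5]
grip_width: 0.004
t 9.1 pos [0.5967 0.0632 0.2996] yaw -12.175390228357465 F [-0.6807  0.0618 -0.5185]
31.4 [0.6073 0.0908 0.3   ] off [-0.146 -0.002  0.023] turn [ 0.001 -0.968  0.002]
t 9.1 pos [0.5967 0.0632 0.2996] yaw -12.175390228357465 F [-0.6807  0.0618 -0.5185]
31.4 [0.6073 0.0908 0.24  ] off [-0.147  0.298  0.023] turn [ 0.001 -0.968  0.002]
```

```bash
python3 -m pendant '{"offset":[[-0.05,0,0.01],[-0.1,0,0.02],[-0.147,0,0.023],[-0.147,0,0.023],[-0.147,0,0.023],[-0.147,0.1,0.023],[-0.147,0.2,0.023],[-0.147,0.27,0.023],[-0.147,0.298,0.023],[-0.147,0.298,0.023]],"turn":[[0,-0.2,0],[0,-0.4,0],[0,-0.6,0],[0,-0.8,0],[0,-0.968,0],[0,-0.968,0],[0,-0.968,0],[0,-0.968,0],[0,-0.968,0],[0,-0.968,0]]}'
python3 meas.py new d; python3 plan.py .5278 .0868 .07 -.0205 .24 0 31.4 37 43 49 55 61 67 70
python3 - <<'E'
from h import *
print(np.array(manip.get_obs()['joint_pos']))
p,d=manip.camera('wrist');cv2.imwrite('pics/w2.png',p[:,:,::-1])
E
```

```text
clock: 10.35
position: [0.6074, 0.0908, 0.2399]
ee_rot: [0.617, -0.346, 0.346, -0.616]
ft_force: [-0.9, 0.2, -0.2]
grip_width: -0.003
balls [ 0.599  -0.1641  0.155  27.    ] [ 0.593  -0.0475  0.155  19.    ] [ 0.4812 -0.1699  0.155  24.    ] [ 0.4766 -0.052   0.155  21.    ]
hub [ 0.5365 -0.1063  0.183  63.    ]
tip
hopper [  0.5316   0.0026   0.249  639.    ]
tallrim
t 10.4 pos [0.6076 0.0908 0.2404] yaw 31.34857723097309 F [-0.1396 -0.0124  0.5154]
31.4 [0.5982 0.1058 0.24  ] off [-0.088  0.002 -0.001] turn [ 0.001 -0.001  0.002]
37 [0.596  0.1126 0.24  ] off [-0.123  0.002  0.007] turn [ 0.001 -0.126  0.002]
43 [0.593  0.1195 0.24  ] off [-0.161  0.002  0.012] turn [ 0.001 -0.259  0.002]
49 [0.5892 0.1262 0.24  ] off [-0.199  0.002  0.014] turn [ 0.002 -0.392  0.001]
55 [0.5847 0.1324 0.24  ] off [-0.237  0.002  0.011] turn [ 0.002 -0.526  0.001]
61 [0.5797 0.1381 0.24  ] off [-0.274  0.002  0.004] turn [ 0.002 -0.659  0.001]
67 [0.574  0.1432 0.24  ] off [-0.311  0.002 -0.007] turn [ 0.002 -0.792  0.001]
70 [0.571  0.1456 0.24  ] off [-0.329  0.002 -0.014] turn [ 0.002 -0.859  0.001]
[-0.5137  0.3095  0.3661  1.4969 -0.1102  1.3562 -1.1637]
```

View pics/w2.png

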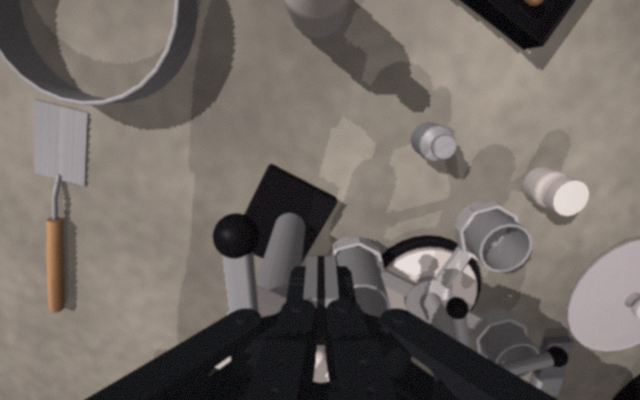

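The wrist view shows the lever ball at (236,235) and the bar just left of the shut fingers at (322,275), clear and on the right side. Push anticlockwise.

```bash
python3 -m pendant '{"offset":[[-0.05,0.002,0],[-0.088,0.002,0],[-0.105,0.002,0.003],[-0.123,0.002,0.007],[-0.142,0.002,0.01],[-0.161,0.002,0.012],[-0.199,0.002,0.014],[-0.237,0.002,0.011],[-0.274,0.002,0.004],[-0.311,0.002,-0.007],[-0.329,0.002,-0.014],[-0.329,0.002,-0.014]],"turn":[[0,0,0],[0,0,0],[0,-0.06,0],[0,-0.126,0],[0,-0.19,0],[0,-0.259,0],[0,-0.392,0],[0,-0.526,0],[0,-0.659,0],[0,-0.792,0],[0,-0.859,0],[0,-0.859,0]]}'
python3 plan.py .5278 .0868 .07 -.0205 .24 0 70 74 78 82 86 90 93 96 98 100 102 103 104 105
```

```text
clock: 11.95
position: [0.5707, 0.1463, 0.2404]
ee_rot: [0.697, -0.122, 0.123, -0.696]
ft_force: [0.2, 1.0, -0.3]
grip_width: -0.003
t 11.95 pos [0.5707 0.1463 0.2404] yaw 70.03809827639662 F [ 0.1584  1.0233 -0.3409]
70 [0.571  0.1456 0.24  ] off [ 0.002  0.002 -0.003] turn [0.001 0.001 0.001]
74 [0.5668 0.1484 0.24  ] off [-0.022  0.002  0.003] turn [ 0.001 -0.088  0.001]
78 [0.5624 0.151  0.24  ] off [-0.047  0.002  0.008] turn [ 0.001 -0.177  0.001]
82 [0.5578 0.1533 0.24  ] off [-0.073  0.002  0.011] turn [ 0.001 -0.266  0.001]
86 [0.5531 0.1552 0.24  ] off [-0.098  0.002  0.012] turn [ 0.001 -0.355  0.001]
90 [0.5483 0.1568 0.24  ] off [-0.123  0.002  0.011] turn [ 0.001 -0.444  0.001]
93 [0.5446 0.1578 0.24  ] off [-0.142  0.002  0.009] turn [ 0.001 -0.51   0.001]
96 [0.5409 0.1586 0.24  ] off [-0.161  0.002  0.007] turn [ 0.001 -0.577  0.001]
98 [0.5384 0.159  0.24  ] off [-0.174  0.002  0.004] turn [ 0.001 -0.621  0.001]
100 [0.5358 0.1593 0.24  ] off [-0.186  0.002  0.002] turn [ 0.001 -0.666  0.001]
102 [0.5333 0.1595 0.24  ] off [-0.199  0.002 -0.002] turn [ 0.001 -0.71   0.001]
103 [0.532  0.1596 0.24  ] off [-0.205  0.002 -0.003] turn [ 0.001 -0.732  0.001]
104 [0.5308 0.1597 0.24  ] off [-0.211  0.002 -0.005] turn [ 0.001 -0.755  0.001]
105 [0.5295 0.1597 0.24  ] off [-0.217  0.002 -0.007] turn [ 0.001 -0.777  0.001]
```

```bash
python3 -m pendant '{"offset":[[-0.022,0.002,0.003],[-0.047,0.002,0.008],[-0.073,0.002,0.011],[-0.098,0.002,0.012],[-0.123,0.002,0.011],[-0.142,0.002,0.009],[-0.161,0.002,0.007],[-0.174,0.002,0.004],[-0.186,0.002,0.002],[-0.193,0.002,0],[-0.199,0.002,-0.002],[-0.199,0.002,-0.002]],"turn":[[0,-0.088,0],[0,-0.177,0],[0,-0.266,0],[0,-0.355,0],[0,-0.444,0],[0,-0.51,0],[0,-0.577,0],[0,-0.621,0],[0,-0.666,0],[0,-0.69,0],[0,-0.71,0],[0,-0.71,0]]}'
```

```text
clock: 13.45
position: [0.5331, 0.1596, 0.24]
ee_rot: [0.704, 0.074, -0.074, -0.703]
ft_force: [1.5, 1.0, 0.7]
grip_width: 0.001
```

```bash
python3 -m pendant '{"offset":[[-0.003,0,0],[-0.006,0,0],[-0.009,0,-0.001],[-0.009,0,-0.001]],"turn":[[0,0,0],[0,-0.02,0],[0,-0.03,0],[0,-0.03,0]]}'; python3 meas.py new e
```

```text
clock: 13.95
position: [0.5312, 0.1591, 0.2399]
ee_rot: [0.703, 0.082, -0.082, -0.702]
ft_force: [0.5, 0.7, 0.1]
grip_width: -0.004
balls [ 0.5993 -0.1646  0.155  25.    ] [ 0.593  -0.0475  0.155  19.    ] [ 0.4813 -0.1689  0.155  28.    ] [ 0.4768 -0.0524  0.155  26.    ]
hub [ 0.5356 -0.1061  0.183  57.    ]
tip [ 0.5273  0.087   0.25   56.    ] [ 0.5139  0.1087  0.25   10.    ]
hopper [  0.5316   0.0025   0.249  636.    ]
tallrim
```

```bash
python3 -m pendant '{"offset":[[-0.005,0,0],[-0.01,0,0],[-0.01,0,0]],"turn":[[0,-0.02,0],[0,-0.03,0],[0,-0.03,0]]}';python3 -m pendant '{"offset":[[-0.005,0,0],[-0.01,0,0],[-0.01,0,0]],"turn":[[0,-0.02,0],[0,-0.03,0],[0,-0.03,0]]}'
```

```text
clock: 14.38
position: [0.5303, 0.1591, 0.24]
ee_rot: [0.701, 0.092, -0.09, -0.701]
ft_force: [8.6, 4.3, -3.6]
grip_width: -0.0
clock: 14.75
position: [0.5301, 0.1594, 0.2402]
ee_rot: [-0.7, -0.102, 0.097, 0.7]
ft_force: [12.8, 5.1, -6.2]
grip_width: 0.005
```

The force rises to about 13 N while the position stalls, so the lever is on its stop. Back off and check.

```bash
python3 -m pendant '{"offset":[[0.06,0,0],[0.15,0,0],[0.2,0,0],[0.2,-0.2,0],[0.2,-0.4,0],[0.2,-0.5,0],[0.5,-0.5,0.2],[0.75,-0.5,0.3],[0.9,-0.5,0.4],[0.9,-0.5,0.4],[0.9,-0.5,0.4]],"turn":[[0,0,0],[0,0,0],[0,0,0],[0,0,0],[0,0,0],[0,0,0],[0,0,0],[0,0,0],[0,0,0],[0,0,0],[0,0,0]]}'
python3 meas.py new f; python3 - <<'E'
from h import *
P=cv2.imread('pics/top_f.png');cv2.imwrite('pics/top_fc.png',cv2.resize(P[130:250,230:420],None,fx=4,fy=4,interpolation=cv2.INTER_CUBIC))
p,d=manip.camera('scene');cv2.imwrite('pics/s2.png',p[:,:,::-1])
E
```

```text
clock: 16.12
position: [0.6801, 0.2853, 0.3412]
ee_rot: [0.7, 0.101, -0.097, -0.7]
ft_force: [-0.2, 0.3, 0.3]
grip_width: -0.002
balls [ 0.599  -0.1641  0.155  27.    ] [ 0.594  -0.0472  0.155  22.    ] [ 0.4812 -0.1699  0.155  24.    ] [ 0.4757 -0.052   0.155  22.    ]
hub [ 0.5357 -0.1064  0.183  54.    ]
tip [ 0.5053  0.1769  0.25   12.    ]
hopper [  0.5316   0.0026   0.249  640.    ]
tallrim
```

View pics/top_fc.png

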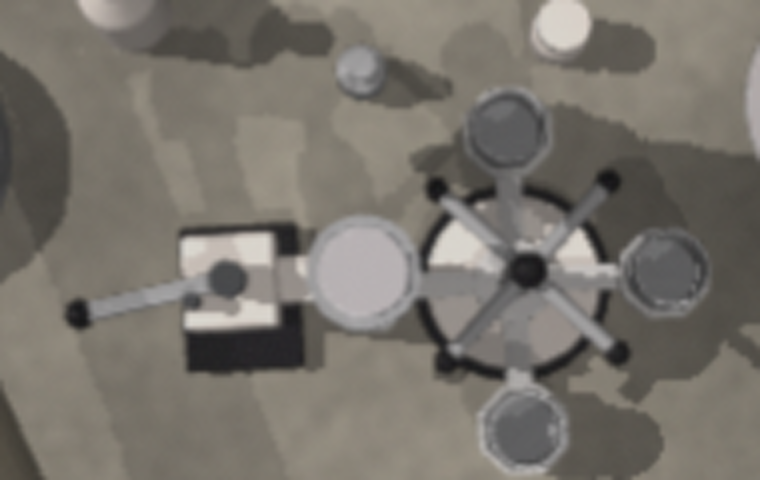

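View pics/s2.png

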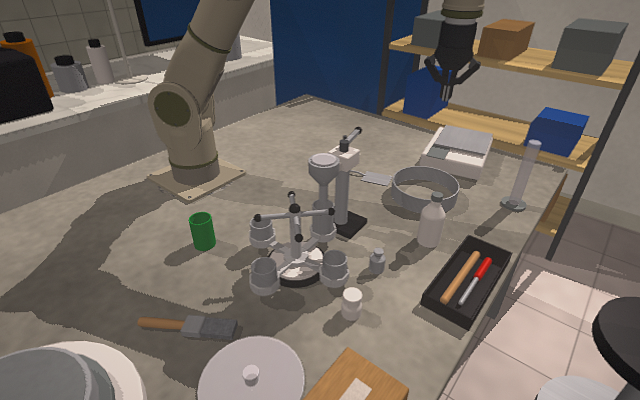

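The top crop shows the lever on its stop stud at (192,300), ball at (78,313), and the hopper at (362,272) in line with the hub at (528,270). In the scene view the tall cup is under the spout at (322,220), and the bystanders are unmoved. The tip measurement was clipped by my mask, so I compute it from the pixel and hand in.

```bash
python3 - <<'E'
from h import *
t=onplane('top',[249.4,208.1],.25)[0]-[.5278,.0868,.25];print(np.hypot(*t[:2]),np.degrees(np.arctan2(t[1],t[0])),manip.get_obs()['clock'])
print(manip.hand_in())
E
```

```text
0.09515487553814064 103.1899842325834 16.225
the job is handed in; nothing more can be done
None
```

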